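Set the ratchet bar stand level, lock it and load the bars

TASK

Set up the blue bar stand and load it: its lock may be on or off, which shows only when you try to lift the ratchet column (turning the red knob fully anticlockwise frees it), so lift the column exactly four clicks from the bottom, level with the fixed side, and push it down until it sits hard on its pawl. Then turn the knob fully clockwise to lock the column, with the column still sitting hard down, and only after that lay every square steel bar from the mat across the two combs, each down in its own slots and sticking out about equally at both ends. Leave the oil bottle, the marker pen and the dowel pin where they are.

Things in the scene. Friction and masses are not known exactly. Their poses are not given: they have to be found in the camera images.
- bar_stand: Blue steel bar stand, fixed, about 195 x 295 mm; origin under its middle on the bench top, z up, y to the left, along the bars. Two dark steel combs run along its x: the fixed one at y = -75 mm, the ratchet column's at y = +75 mm. A bar lies right in both when its middle is at y = 0, z = 158 mm and it is parallel to the stand's y axis. Far left (y = +165 mm) is the lock box with its knob.
- fixed_comb (a point): Middle of the fixed comb at the height of its slot floors (150 mm up), axes as the stand's. Each comb is 194 mm long (x), 14 mm thick (y), with four open slots at x = -66, -22, 22 and 66 mm from its middle, 26 mm wide for the 16 mm bars, between 18 mm posts that stand 22 mm above the slot floors.
- column (a joint): Height of the ratchet column in m; 0 = bottom, where it starts. Stiff fit: 11 to 16 N lifts it, 3 N pushes it down, and it stays where left. A pawl clicks in just after 12, 24, 36, 48, 60 mm (go 2 to 4 mm past); it cannot come down below the last click, nor be let down again. Pushed down onto the pawl it sits at that height to 1 mm. At 48 mm (fourth click) it is level with the fixed comb.
- lug (a point): Middle of the yellow-topped lifting lug, the taller middle post of the column's comb: 18 mm along the stand's x, 14 mm thick along the stand's y (grip it from above across this, to lift the column). Its top is 8 mm above this point, the column's slot floors 26 mm below. Axes as the stand's.
- lock_knob (a joint): Lock knob, rad, positive clockwise from above, -1.3 to 1.3; a light spring returns it to 0, so it never shows the lock's state. Past 1.1 it throws a hidden bolt into the column (if the column is within about 3 mm of a notch, else it stops near 0.6); below -1.1 it draws the bolt back. The bolt stays where put. With it in, the column rises no more than 2 mm. Its state at the start is unknown.
- knob_grip (a point): On the knob's vertical axis, at gripping height in its red grip bar: 46 mm long, 13 mm thick, 28 mm high, top 11 mm above this point; a 42 mm black disc and the lock box top lie 17 and 23 mm below. At knob angle 0 the bar lies along the stand's x, so fingers close along the stand's y. The point turns with the knob.
- mat: Black rubber mat, 220 x 330 x 4 mm, fixed on the bench; the bars lie on it at the start. Origin under its middle.
- oil_bottle: Standing red and white oil bottle, 46 mm wide, 140 mm high, origin under its middle; a bystander.
- marker: White marker pen with a black cap, 135 mm long, 17 mm thick, lying on the bench behind the stand; origin under its middle; a bystander.
- dowel_1: Steel dowel pin, 8 x 50 mm, lying on the bench; a bystander.
- bar_1: Square bright steel bar, 16 x 16 x 260 mm, 0.42 kg, one end marked yellow; lies flat along its own x axis. Origin in the middle of the bar (8 mm above what it lies on). May be absent.
- bar_2: Square bright steel bar, 16 x 16 x 260 mm, 0.42 kg, one end marked yellow; lies flat along its own x axis. Origin in the middle of the bar (8 mm above what it lies on). May be absent.
- bar_3: Square bright steel bar, 16 x 16 x 260 mm, 0.42 kg, one end marked yellow; lies flat along its own x axis. Origin in the middle of the bar (8 mm above what it lies on). May be absent.
- bar_4: Square bright steel bar, 16 x 16 x 260 mm, 0.42 kg, one end marked yellow; lies flat along its own x axis. Origin in the middle of the bar (8 mm above what it lies on). May be absent.

How it is judged:
On the way, in this order (a step that is already met when the one before it is completed fails the run):
1. the column stands pushed home in its fourth notch, nothing pushing it up (value of joint column between 0.0462 and 0.0488 m), for 0.3 s.
2. the lock knob is turned fully clockwise with the column home in the fourth notch (all of step 1 and value of joint lock_knob above 1.1 rad), for 0.1 s.
3. every bar lies in the slots of both combs (z of bar_1 in the frame of bar_stand between 0.1545 and 0.1615 m and x of bar_1 in the frame of bar_stand between -0.076 and 0.076 m and y of bar_1 in the frame of bar_stand between -0.028 and 0.028 m and angle between the x axis of each of bar_1, bar_2, bar_3, bar_4 and the y axis of bar_stand, either way round below 0.08 rad and linear speed of each of bar_1, bar_2, bar_3, bar_4 below 0.02 m/s and angular speed of each of bar_1, bar_2, bar_3, bar_4 below 0.2 rad/s and z of bar_2 in the frame of bar_stand between 0.1545 and 0.1615 m and x of bar_2 in the frame of bar_stand between -0.076 and 0.076 m and y of bar_2 in the frame of bar_stand between -0.028 and 0.028 m and z of bar_3 in the frame of bar_stand between 0.1545 and 0.1615 m and x of bar_3 in the frame of bar_stand between -0.076 and 0.076 m and y of bar_3 in the frame of bar_stand between -0.028 and 0.028 m and z of bar_4 in the frame of bar_stand between 0.1545 and 0.1615 m and x of bar_4 in the frame of bar_stand between -0.076 and 0.076 m and y of bar_4 in the frame of bar_stand between -0.028 and 0.028 m), for 0.2 s.
At the end, for the whole second after the job is handed in: Column home in its fourth notch (46.2 to 48.8 mm), knob let go (within 0.3 rad of the middle), every bar at rest in slots of both combs: its middle 154.5 to 161.5 mm above the bench, within 28 mm of the stand's middle along the bar, parallel to the stand's y axis within 0.08 rad (all of step 1 and all of step 3 and value of joint lock_knob between -0.3 and 0.3 rad); the robot touches nothing.
It fails at once if the column is pulled up to a fifth click (value of joint column above 0.0605 m).
It fails at once if a bystander (oil_bottle) is pushed away by more than 25 mm (distance of oil_bottle from where it was at the start of the episode above 0.025 m).
It fails at once if a bystander (marker) is pushed away by more than 25 mm (distance of marker from where it was at the start of the episode above 0.025 m).
It fails at once if a bystander (dowel_1) is pushed away by more than 25 mm (distance of dowel_1 from where it was at the start of the episode above 0.025 m).
Of bar_1, bar_2, bar_3, bar_4 only 3 to 4 are there at a start; the rules pass over those that are not, and their reading is None.
At some moment in a run one of bar_1, bar_2, bar_3, bar_4 may be knocked a few centimetres aside while the robot is not near it.
Once in a run the grip may slacken for a moment while it holds something.
It also fails if it takes over 210 s, if anything falls off the work surface, if the arm or the gripper's body presses on something with over 40 N, if the wrist force passes 120 N, or if a joint passes its speed limit or range.

ROBOT

A 6-joint arm with a two-finger parallel gripper is mounted at the origin on a cart in front of the work surface, level with it; the furniture and walls round the work are solid. World frame = base frame: x ahead of the robot, y to its left, z up, the work surface at z = 0. Lengths are in m, angles in rad, forces in N, time in s.
With the tool pointing down it reaches from about 0.25 to 0.775 m from the base axis. Payload 4 kg.
Tool frame: the origin (TCP) lies on the centre line of the jaws, within the pads' length; the fingertips stand 25 mm ahead of it and the grasp point (between the pads) lies 6 mm ahead of it; z points along the fingers, y is the line along which they close (so a half turn about z gives the same grasp; the last joint's range is limited). The gripper opens to 94 mm and grips with 3 to 60 N. Pads are 16 mm wide; open, the fingers measure 119 mm over their backs; the gripper's body (75 mm by 177 mm) begins 78 mm behind the grasp point.
Start: joints at [1.2, 0.087, 1.371, -0, 1.684, -0.103], TCP at [0.146, 0.53, 0.231] pointing down, gripper open.
Joint ranges: [-3.1, 3.1], [-0.76, 2.03], [0.27, 2.55], [-1.08, 4.22], [0.17, 2.65], [-2.57, 2.57]. Speed limits (rad/s): [2.79, 2.79, 3.14, 3.14, 3.14, 3.14].

INTERFACE

Orientations are given as [roll, pitch, yaw] about the fixed x, y, z axes, in that order (R = Rz(yaw) Ry(pitch) Rx(roll)).
In Python, from bench import robot, imaging gives the robot as it stands. The module is installed in compiled form; this text tells all that it offers.
- The arm moves only by the tool drive_tool, never from a script. Its argument "series" is a list of rows, each a list of 3 entries, a list of its own where there are three numbers: the finger opening in m, from 0 to 0.094, then the shift along the tool's x, y, z in m, then the turn, a rotation vector about the tool's x, y, z in rad. A call has 1 to 5 rows; each row is the pose to reach, as a shift and turn from the pose commanded when the call began, along the tool's axes at that moment; what a row does not reach only later rows make up. A row lasts 1/8 s, in which the tool goes at most 62.5 mm and 10.7 degrees, less where a joint would pass 70% of its speed; a pose out of reach is approached as far as the arm can. A call with a gripper value outside its range is refused whole. The fingers move at their own pace and stop on an object; the grip force is fixed at half the most. Time passes only in rows, so rows that repeat a pose let the fingers close. It gives the time, the measured TCP pose, the force, the opening and the grip force at its end, in the units of the state.
- robot.get_obs(): the state, without advancing time (a new reading comes with each control period).
- imaging.snapshot(name): name is "scene" or "top"; returns the picture (384x512x3 uint8, red, green, blue); there is no depth.
- imaging.get_calibration(name): a dict with "intrinsics" (3x3 intrinsics, pixels), "position" and "rotation" of the camera in the world. Camera axes: x right, y up, looking along -z (the intrinsics and any distortion apply to the point x, -y, -z); pixel columns grow to the right and rows downward; lengths in m; the calibration is good to about 2 mm. A picture is of the moment at which its call begins. get_calibration takes no time and is no camera call.
- robot.close_job(): hands the job in; it is judged then, once.
The state is a dict: "time": time; "joint_positions": joint angles; "qvel": joint speeds; "joint_torque": joint torques, N m; "tool_pos": TCP position; "ee_rot": TCP orientation; "wrist_force": force on the tool from outside, world axes, zero at the start; "wrist_torque": the same for the moment, N m; "width": finger opening in m; "finger_force": force on a finger pad.
Only numpy, scipy, OpenCV 4.12 (cv2) and the standard library are available. Lean on these libraries where they do the work, as an engineer would, in place of code of your own. Each camera call takes 0.05 s, during which the arm holds its last target. There are 200 camera calls.

## Working session

There is one attempt and no reset: what is moved stays moved. The work goes in short steps, Python scripts to look and compute and a tool call to move; the robot and the scene stay as the last step left them, time stands still between calls to the robot, and variables do not carry over. Pictures are saved under pics/ and viewed, at most 14 in all, crops included, and the job is handed in when it is done.

Besides the shell and the picture viewer there is one more tool, called after ">>>" as name([rows], argument=value, ...), one row to a line, values as JSON. drive_tool: Moves the arm, as the interface text tells. Its arguments: {"type":"object","properties":{"series":{"type":"array"}},"required":["series"]}

```bash
mkdir -p pics; python3 - <<'E'
from bench import robot, imaging
import cv2
o=robot.get_obs(); print({k:(v if not hasattr(v,'round') else v.round(4) if hasattr(v,'shape') else v) for k,v in o.items()})
for n in ("scene","top"):
    p=imaging.snapshot(n); cv2.imwrite(f"pics/{n}0.png",p[:,:,::-1])
    print(n,imaging.get_calibration(n))
E
```

```text
{'time': 0.0, 'joint_positions': array([ 1.1999,  0.0879,  1.3722,  0.    ,  1.6836, -0.1031]), 'qvel': array([ 0.0013, -0.001 ,  0.0006,  0.0003,  0.0018,  0.0006]), 'joint_torque': array([-1.30000e-03, -3.40195e+01, -3.02420e+01,  7.16000e-02,
        3.31000e-02, -2.00000e-04]), 'tool_pos': array([0.1454, 0.53  , 0.2293]), 'ee_rot': array([-3.1395e+00, -2.0000e-04,  2.8738e+00]), 'wrist_force': array([ 0.5615,  0.2533, -0.068 ]), 'wrist_torque': array([-0.0347, -0.0324, -0.0026]), 'finger_force': 0.0, 'width': 0.09387076097677031}
scene {'intrinsics': array([[372.57777433,   0.        , 249.22841322],
       [  0.        , 372.57777433, 198.73047014],
       [  0.        ,   0.        ,   1.        ]]), 'position': array([ 0.03320224, -0.69050511,  1.10943208]), 'rotation': array([ 0.71804303,  0.00084942, -0.70084902])}
top {'intrinsics': array([[383.19703105,   0.        , 251.83369066],
       [  0.        , 383.19703105, 192.53031561],
       [  0.        ,   0.        ,   1.        ]]), 'position': array([ 0.4814551 , -0.0264592 ,  1.17398146]), 'rotation': array([ 0.09830802, -0.00629869, -1.58698875])}
```

View pics/scene0.png

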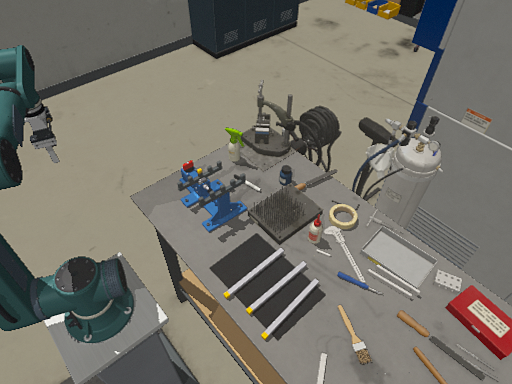

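View pics/top0.png

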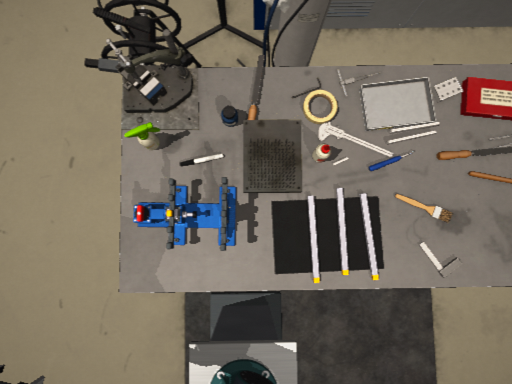

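Top view: three bars on the black mat (yellow ends at about (316,280), (346,272) and (376,277)). The stand is at (190,212), with the red knob at (140,213) and the yellow lug at about (170,213). The bottle is at (323,152), the marker at (205,158) and the dowel at (341,160).

```bash
cat > h.py <<'E'
import numpy as np, cv2
from scipy.spatial.transform import Rotation as R
from bench import robot, imaging
def cam(n):
    c=imaging.get_calibration(n); return c["intrinsics"],np.array(c["position"]),R.from_euler("xyz",c["rotation"]).as_matrix()
def ray(n,uv):
    K,p,M=cam(n); d=np.linalg.inv(K)@np.array([uv[0],uv[1],1.]); return p,M@np.array([d[0],-d[1],-d[2]])
def plane(n,uv,z):
    p,d=ray(n,uv); return p+d*(z-p[2])/d[2]
def two(a,b):
    (p,d),(q,e)=ray("top",a),ray("scene",b); d=d/np.linalg.norm(d);e=e/np.linalg.norm(e)
    s=np.linalg.lstsq(np.c_[d,-e],q-p,rcond=None)[0]; x,y=p+d*s[0],q+e*s[1]; return (x+y)/2,np.linalg.norm(x-y)
def proj(n,P):
    K,p,M=cam(n); c=M.T@(np.asarray(P)-p); v=K@np.array([c[0],-c[1],-c[2]]); return v[:2]/v[2]
def blobs(img,lo,hi,amin=4,roi=None):
    h=cv2.cvtColor(img,cv2.COLOR_RGB2HSV); m=cv2.inRange(h,lo,hi)
    if roi: k=np.zeros_like(m); x0,y0,x1,y1=roi; k[y0:y1,x0:x1]=255; m&=k
    n,l,s,c=cv2.connectedComponentsWithStats(m); return m,[(c[i].round(1),s[i,4],s[i,:4]) for i in range(1,n) if s[i,4]>=amin]
E
python3 - <<'E'
from h import *
t=cv2.imread("pics/top0.png")[:,:,::-1]; s=cv2.imread("pics/scene0.png")[:,:,::-1]
for n,i,r in (("top",t,(120,160,400,290)),("scene",s,(140,140,340,345))):
    for c,lo,hi in (("red",(0,150,90),(6,255,255)),("yel",(18,120,110),(34,255,255))):
        print(n,c,*blobs(i,lo,hi,3,r)[1],sep="\n ")
# bars, top
h=cv2.cvtColor(t,cv2.COLOR_RGB2HSV); m=cv2.inRange(h,(0,0,170),(180,60,255))|cv2.inRange(h,(18,120,110),(34,255,255)); k=np.zeros_like(m);k[182:290,265:390]=255;m&=k
for c in cv2.findContours(m,0,1)[0]:
    if cv2.contourArea(c)>100:
        b=cv2.boxPoints(cv2.minAreaRect(c)); b=b[np.argsort(b[:,1])]; e=[plane("top",(b[0]+b[1])/2,.02),plane("top",(b[2]+b[3])/2,.02)]
        d=e[0]-e[1]; print("bar",((e[0]+e[1])/2).round(4),"len",np.linalg.norm(d).round(4),"ang",np.arctan2(d[1],d[0]).round(3),cv2.minAreaRect(c)[1])
a=cv2.resize(t[165:260,125:265],None,fx=5,fy=5,interpolation=3); b=cv2.resize(s[150:240,165:265],None,fx=6,fy=6,interpolation=3)
cv2.imwrite("pics/tc.png",a[:,:,::-1]); cv2.imwrite("pics/sc.png",b[:,:,::-1])
E
```

```text
top
 red
 (array([320.5, 160. ]), np.int32(6), array([318, 160,   6,   1], dtype=int32))
 (array([139.2, 213.1]), np.int32(62), array([136, 206,   7,  15], dtype=int32))
top
 yel
 (array([168.6, 212.9]), np.int32(39), array([166, 210,   6,   7], dtype=int32))
 (array([345., 272.]), np.int32(35), array([342, 270,   7,   5], dtype=int32))
 (array([374.9, 276.9]), np.int32(36), array([371, 275,   8,   5], dtype=int32))
 (array([316.3, 279.7]), np.int32(35), array([313, 277,   7,   6], dtype=int32))
scene
 red
 (array([187.4, 164.8]), np.int32(57), array([183, 160,  10,  10], dtype=int32))
 (array([317. , 221.3]), np.int32(44), array([314, 214,   7,  12], dtype=int32))
 (array([311.4, 235.3]), np.int32(10), array([309, 234,   7,   3], dtype=int32))
scene
 yel
 (array([198.9, 170.4]), np.int32(23), array([197, 168,   5,   6], dtype=int32))
 (array([226.4, 294.5]), np.int32(33), array([224, 291,   6,   8], dtype=int32))
 (array([248.8, 310.3]), np.int32(35), array([246, 307,   7,   8], dtype=int32))
 (array([264. , 335.2]), np.int32(39), array([261, 332,   7,   8], dtype=int32))
bar [ 0.455  -0.2178  0.02  ] len 0.2593 ang 0.032 (87.26842498779297, 6.1775126457214355)
bar [ 0.4589 -0.3827  0.02  ] len 0.2586 ang 0.112 (87.13109588623047, 6.914340972900391)
bar [ 0.4762 -0.3055  0.02  ] len 0.2579 ang 0.023 (86.456298828125, 6.237829208374023)
```

View pics/tc.png

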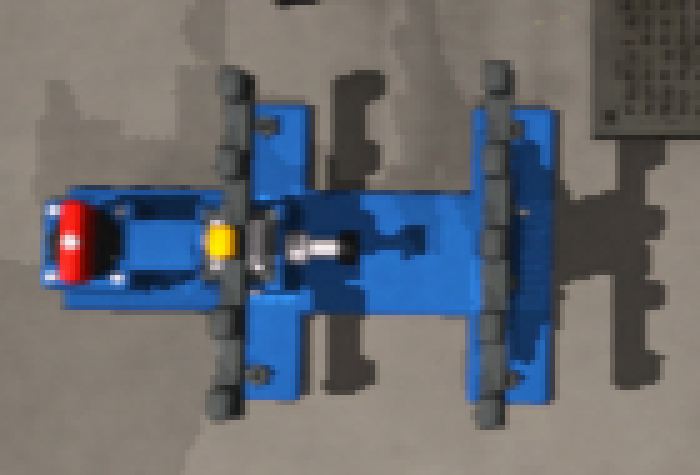

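View pics/sc.png

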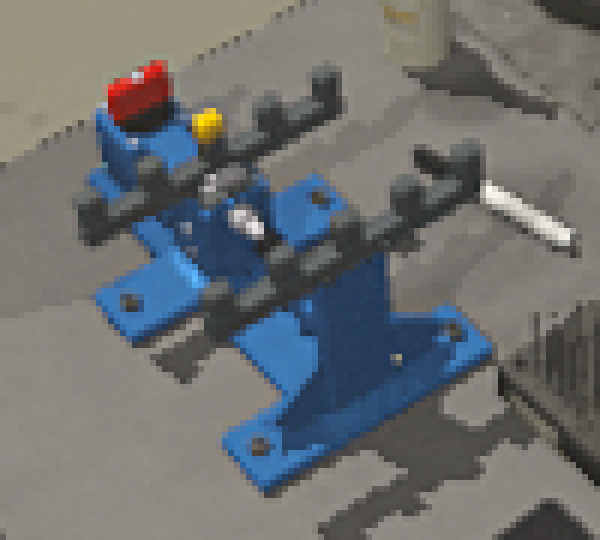

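The crops show the fixed comb's end posts at top-view crop (497,75) and (490,412), the column's at (236,82) and (224,403), the lug at (221,240), and the knob bar along x at (73,240).

```bash
python3 - <<'E'
from h import *
f=lambda a,b:(125+a/5-.4,165+b/5-.4)
A=plane("top",f(497,76),.172);B=plane("top",f(490,410),.172)
C=plane("top",f(236,82),.124);D=plane("top",f(224,403),.124)
for a,b in((A,B),(C,D)): d=a-b; print(((a+b)/2).round(4),np.linalg.norm(d[:2]).round(4),np.arctan2(d[1],d[0]).round(4))
print("lug",plane("top",(168.6,212.9),.136),two((168.6,212.9),(198.9,169.5)))
print("knob",two((139.2,213.1),(187.4,164.8)))
for z in(.10,.12,.14,.16):print(z,plane("top",(139.2,213.1),z).round(4))
# blue base outline
t=cv2.imread("pics/top0.png")[:,:,::-1]
m=blobs(t,(104,150,120),(116,255,255),20,(120,170,250,260))[1]; print(m)
E
```

```text
[0.5278 0.041  0.172 ] 0.1745 -0.0298
[0.5325 0.1883 0.124 ] 0.1756 -0.0328
lug [0.53187376 0.19128692 0.136     ] (array([0.53154643, 0.19161131, 0.13559041]), np.float64(0.0008399530411280834))
knob (array([0.53481643, 0.2836214 , 0.09062351]), np.float64(3.5901087575451245e-05))
0.1 [0.5344 0.2809 0.1   ]
0.12 [0.5334 0.2752 0.12  ]
0.14 [0.5324 0.2695 0.14  ]
0.16 [0.5314 0.2638 0.16  ]
[(array([180.8, 195.4]), np.int32(170), array([176, 186,  12,  19], dtype=int32)), (array([210.7, 215.9]), np.int32(575), array([194, 187,  28,  58], dtype=int32)), (array([232.4, 190.7]), np.int32(51), array([228, 187,   8,  12], dtype=int32)), (array([153.3, 203.5]), np.int32(47), array([139, 203,  30,   3], dtype=int32)), (array([154.7, 218.6]), np.int32(316), array([136, 206,  33,  21], dtype=int32)), (array([179.8, 231.8]), np.int32(243), array([174, 216,  14,  29], dtype=int32)), (array([231.3, 239.1]), np.int32(76), array([226, 230,   9,  16], dtype=int32))]
```

```bash
cat >> h.py <<'E'
def to(x,y,z,yaw):
    "shift along tool axes and turn (about tool z, plus levelling) from the measured pose"
    o=robot.get_obs(); M=R.from_euler("xyz",o["ee_rot"]).as_matrix(); T=R.from_euler("xyz",[np.pi,0,yaw]).as_matrix()
    print("t",round(o["time"],2),"tcp",o["tool_pos"].round(4),"rpy",np.round(o["ee_rot"],3),"shift",(M.T@(np.array([x,y,z])-o["tool_pos"])).round(4),"turn",R.from_matrix(M.T@T).as_rotvec().round(3),"F",np.round(o["wrist_force"],1),"w",round(o["width"],4))
E
python3 - <<'E'
from h import *
t=cv2.imread("pics/top0.png")[:,:,::-1]; s=cv2.imread("pics/scene0.png")[:,:,::-1]
for n,i,r in (("top",t,(125,200,150,226)),("scene",s,(175,155,200,175))):
    m=blobs(i,(0,140,60),(8,255,255),3,r)[0]; ys,xs=np.nonzero(m)
    for y in range(ys.min(),ys.max()+1): q=xs[ys==y]; print(n,y,q.min(),q.max(), end="; ")
    print()
th=-.031; c=np.array([.5297,.1158]); k=c+.165*np.array([-np.sin(th),np.cos(th)]); print("knob axis",k)
ex=np.array([np.cos(th),np.sin(th)]); ey=np.array([-ex[1],ex[0]])
for zt in (.10,.11,.12):
  for u in(-.023,.023):
    for v in (-.0065,.0065):
      P=np.r_[k+u*ex+v*ey,zt]; print(zt,u,v,proj("top",P).round(1),proj("scene",P).round(1))
to(.532,.191,.232,3.111)
E
```

```text
top 206 138 141; top 207 138 143; top 208 138 143; top 209 137 142; top 210 137 142; top 211 137 142; top 212 141 142; top 213 141 142; top 214 136 142; top 215 136 142; top 216 136 142; top 217 137 142; top 218 137 142; top 219 138 142; top 220 138 141; 
scene 160 190 191; scene 161 189 192; scene 162 189 192; scene 163 184 192; scene 164 183 192; scene 165 183 192; scene 166 183 192; scene 167 183 190; scene 168 184 188; scene 169 184 186; 
knob axis [0.53481418 0.28072072]
0.1 -0.023 -0.0065 [141.2 221.2] [183.4 166.9]
0.1 -0.023 0.0065 [136.6 221.1] [181.6 165.1]
0.1 0.023 -0.0065 [142.  204.8] [193.4 161.8]
0.1 0.023 0.0065 [137.3 204.7] [191.6 160.1]
0.11 -0.023 -0.0065 [140.2 221.1] [183. 165.]
0.11 -0.023 0.0065 [135.5 221.1] [181.3 163.2]
0.11 0.023 -0.0065 [141.  204.5] [193.1 160. ]
0.11 0.023 0.0065 [136.3 204.5] [191.3 158.2]
0.12 -0.023 -0.0065 [139.2 221. ] [182.7 163.1]
0.12 -0.023 0.0065 [134.4 221. ] [180.9 161.3]
0.12 0.023 -0.0065 [139.9 204.3] [192.8 158.1]
0.12 0.023 0.0065 [135.2 204.2] [191.  156.3]
t 0.1 tcp [0.1454 0.53   0.2294] rpy [-3.14  -0.     2.874] shift [-0.4625 -0.2246 -0.0022] turn [-0.002 -0.    -0.237] F [-1.5  0.4 -0.2] w 0.0938
```

>>> drive_tool([
  [0.05,[-0.05,-0.025,0],[0,0,-0.05]],
  [0.05,[-0.1,-0.05,0],[0,0,-0.1]],
  [0.05,[-0.15,-0.075,0],[0,0,-0.15]],
  [0.05,[-0.2,-0.1,0],[0,0,-0.2]],
  [0.05,[-0.25,-0.125,0],[0,0,-0.237]],
])

```text
time: 0.72
tool_pos: [0.3544, 0.3422, 0.23]
ee_rot: [-3.141, -0.0, 3.112]
wrist_force: [0.1, 1.2, -0.8]
width: 0.0506
finger_force: 0.0
```

```bash
python3 -c "
from h import *
to(.5317,.1913,.134,3.111)"
```

```text
t 0.72 tcp [0.3544 0.3422 0.23  ] rpy [-3.141 -0.     3.112] shift [-0.1817 -0.1457  0.096 ] turn [-0.    -0.     0.001] F [ 0.1  1.2 -0.8] w 0.0506
```

>>> drive_tool([
  [0.05,[-0.046,-0.0365,0],[0,0,0]],
  [0.05,[-0.091,-0.073,0],[0,0,0]],
  [0.05,[-0.136,-0.109,0],[0,0,0]],
  [0.05,[-0.1817,-0.1457,0],[0,0,0]],
  [0.05,[-0.1817,-0.1457,0],[0,0,0]],
])

```text
time: 1.35
tool_pos: [0.5326, 0.1894, 0.2288]
ee_rot: [-3.14, -0.002, 3.105]
wrist_force: [-0.5, 0.6, 0.7]
width: 0.0501
finger_force: 0.0
```

>>> drive_tool([
  [0.04,[0,0,0.04],[0,0,0]],
  [0.04,[0,0,0.07],[0,0,0]],
  [0.04,[0,0,0.085],[0,0,0]],
  [0.04,[0,0,0.096],[0,0,0]],
  [0.04,[0,0,0.096],[0,0,0]],
])

```text
time: 1.98
tool_pos: [0.5304, 0.1928, 0.1343]
ee_rot: [3.142, -0.0, 3.111]
wrist_force: [-0.3, -0.1, 0.5]
width: 0.0402
finger_force: 0.0
```

```bash
python3 -c "
from h import *
to(.5317,.1913,.134,3.111)
t=imaging.snapshot('top');s=imaging.snapshot('scene')
cv2.imwrite('pics/g.png',np.hstack([cv2.resize(t[165:260,125:265],(400,271)),cv2.resize(s[120:240,150:270],(400,400))[:271]])[:,:,::-1])"
```

```text
t 1.98 tcp [0.5304 0.1928 0.1343] rpy [ 3.142 -0.     3.111] shift [-0.0013 -0.0015  0.0003] turn [ 0. -0.  0.] F [-0.3 -0.1  0.5] w 0.0402
```

View pics/g.png

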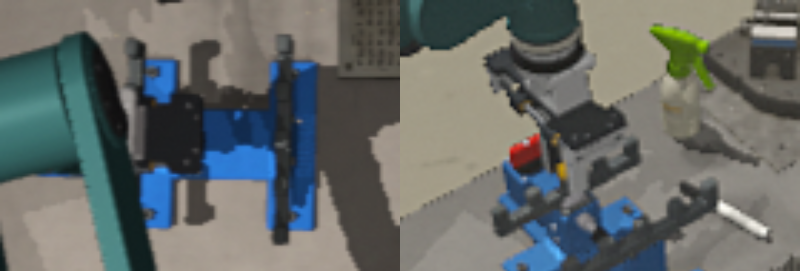

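The fingers straddle the yellow lug (seen at (560,170) in the scene half). I'll close on it and try a small lift.

>>> drive_tool([
  [0.04,[-0.001,-0.001,0],[0,0,0]],
  [0.0,[-0.001,-0.001,0],[0,0,0]],
  [0.0,[-0.001,-0.001,0],[0,0,0]],
  [0.0,[-0.001,-0.001,0],[0,0,0]],
  [0.0,[-0.001,-0.001,0],[0,0,0]],
])

```text
time: 2.7
tool_pos: [0.5317, 0.1922, 0.1346]
ee_rot: [3.14, 0.0, 3.111]
wrist_force: [-0.0, 2.3, -1.1]
width: 0.0137
finger_force: 30.0
```

>>> drive_tool([
  [0.0,[0,0,-0.002],[0,0,0]],
  [0.0,[0,0,-0.004],[0,0,0]],
  [0.0,[0,0,-0.006],[0,0,0]],
  [0.0,[0,0,-0.006],[0,0,0]],
  [0.0,[0,0,-0.006],[0,0,0]],
])

```text
time: 3.32
tool_pos: [0.5317, 0.1921, 0.1372]
ee_rot: [3.141, -0.002, 3.111]
wrist_force: [5.0, 4.4, -12.9]
width: 0.0134
finger_force: 30.0
```

>>> drive_tool([
  [0.0,[0,0,-0.001],[0,0,0]],
  [0.0,[0,0,-0.002],[0,0,0]],
  [0.0,[0,0,-0.003],[0,0,0]],
  [0.0,[0,0,-0.003],[0,0,0]],
  [0.0,[0,0,-0.003],[0,0,0]],
])

```text
time: 3.95
tool_pos: [0.5317, 0.1921, 0.1401]
ee_rot: [3.141, -0.002, 3.111]
wrist_force: [5.6, 4.9, -12.5]
width: 0.0135
finger_force: 30.0
```

Force steady at 12.5 N while it moved 2.9 mm, so it seems free. I'll lift to about 26 mm and check for slip.

>>> drive_tool([
  [0.0,[0,0,-0.004],[0,0,0]],
  [0.0,[0,0,-0.008],[0,0,0]],
  [0.0,[0,0,-0.012],[0,0,0]],
  [0.0,[0,0,-0.016],[0,0,0]],
  [0.0,[0,0,-0.02],[0,0,0]],
])

```text
time: 4.58
tool_pos: [0.5317, 0.1922, 0.1596]
ee_rot: [3.141, -0.002, 3.111]
wrist_force: [5.7, 4.5, -15.6]
width: 0.0135
finger_force: 30.0
```

```bash
python3 -c "
from h import *
to(.5317,.1913,.134,3.111)
s=imaging.snapshot('scene'); s0=cv2.imread('pics/scene0.png')[:,:,::-1]
c=lambda i:cv2.resize(i[150:210,165:245],(400,300),interpolation=3)
cv2.imwrite('pics/g2.png',np.hstack([c(s0),c(s)])[:,:,::-1])"
```

```text
t 4.58 tcp [0.5317 0.1922 0.1596] rpy [ 3.141e+00 -2.000e-03  3.111e+00] shift [-0.0001 -0.0009  0.0256] turn [ 0.001 -0.002  0.   ] F [  5.7   4.5 -15.6] w 0.0135
```

View pics/g2.png

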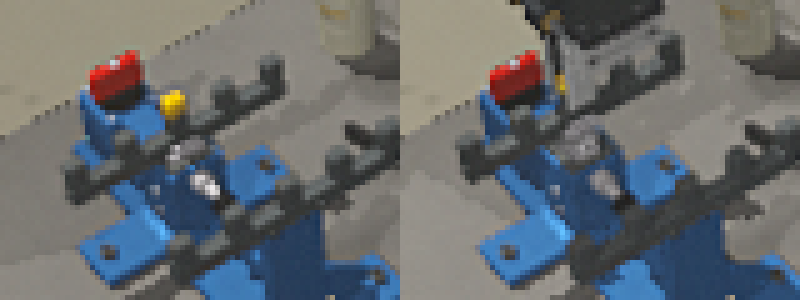

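The near post rose by about 24 crop px, which is about 25 mm and matches the TCP, so there is no slip. Continuing.

>>> drive_tool([
  [0.0,[0,0,-0.004],[0,0,0]],
  [0.0,[0,0,-0.008],[0,0,0]],
  [0.0,[0,0,-0.012],[0,0,0]],
  [0.0,[0,0,-0.016],[0,0,0]],
  [0.0,[0,0,-0.019],[0,0,0]],
])

```text
time: 5.25
tool_pos: [0.5317, 0.1921, 0.1777]
ee_rot: [3.141, -0.003, 3.111]
wrist_force: [6.2, 4.7, -16.9]
width: 0.0143
finger_force: 30.0
```

>>> drive_tool([
  [0.0,[0,0,0],[0,0,0]],
  [0.0,[0,0,-0.002],[0,0,0]],
  [0.0,[0,0,-0.004],[0,0,0]],
  [0.0,[0,0,-0.004],[0,0,0]],
  [0.0,[0,0,-0.004],[0,0,0]],
])

```text
time: 5.88
tool_pos: [0.5317, 0.1921, 0.183]
ee_rot: [3.141, -0.002, 3.111]
wrist_force: [5.8, 4.5, -11.7]
width: 0.0136
finger_force: 30.0
```

>>> drive_tool([
  [0.0,[0,0,-0.001],[0,0,0]],
  [0.0,[0,0,-0.002],[0,0,0]],
  [0.0,[0,0,-0.003],[0,0,0]],
  [0.0,[0,0,-0.003],[0,0,0]],
  [0.0,[0,0,-0.003],[0,0,0]],
])

```text
time: 6.5
tool_pos: [0.5317, 0.1922, 0.1855]
ee_rot: [3.141, -0.003, 3.111]
wrist_force: [5.7, 4.1, -13.4]
width: 0.0138
finger_force: 30.0
```

>>> drive_tool([
  [0.0,[0,0,0.003],[0,0,0]],
  [0.0,[0,0,0.006],[0,0,0]],
  [0.0,[0,0,0.009],[0,0,0]],
  [0.0,[0,0,0.01],[0,0,0]],
  [0.0,[0,0,0.01],[0,0,0]],
])

```text
time: 7.12
tool_pos: [0.5318, 0.1921, 0.1821]
ee_rot: [3.14, 0.002, 3.111]
wrist_force: [-1.4, 3.7, 7.7]
width: 0.0139
finger_force: 30.0
```

>>> drive_tool([
  [0.0,[0,0,0.001],[0,0,0]],
  [0.0,[0,0,0.002],[0,0,0]],
  [0.0,[0,0,0.003],[0,0,0]],
  [0.0,[0,0,0.003],[0,0,0]],
  [0.0,[0,0,0.003],[0,0,0]],
])

```text
time: 7.75
tool_pos: [0.5318, 0.1921, 0.182]
ee_rot: [3.139, 0.004, 3.111]
wrist_force: [-4.9, 3.3, 16.5]
width: 0.0136
finger_force: 30.0
```

Stopped hard at about 47.5 mm with 16 N down, so the column is home. Easing off, releasing and rising.

>>> drive_tool([
  [0.0,[0,0,-0.003],[0,0,0]],
  [0.04,[0,0,-0.003],[0,0,0]],
  [0.04,[0,0,-0.003],[0,0,0]],
  [0.04,[0,0,-0.003],[0,0,0]],
  [0.04,[0,0,-0.003],[0,0,0]],
])

```text
time: 8.38
tool_pos: [0.5315, 0.1911, 0.1789]
ee_rot: [-3.141, -0.001, 3.11]
wrist_force: [0.3, 0.3, -0.8]
width: 0.04
finger_force: 0.0
```

>>> drive_tool([
  [0.04,[0,0,-0.03],[0,0,0]],
  [0.04,[0,0,-0.06],[0,0,0]],
  [0.04,[0,0.045,-0.06],[0.12,0,0]],
  [0.04,[0,0.09,-0.06],[0.12,0,0]],
  [0.04,[0,0.09,-0.06],[0.12,0,0]],
])

```text
time: 9.0
tool_pos: [0.534, 0.2841, 0.2383]
ee_rot: [-3.021, -0.001, 3.115]
wrist_force: [-0.4, -1.0, 1.3]
width: 0.0399
finger_force: 0.0
```

```bash
python3 - <<'E'
from h import *
to(.5348,.2808,.11,3.111)
t=imaging.snapshot("top");s=imaging.snapshot("scene")
cv2.imwrite("pics/k.png",np.hstack([cv2.resize(t[165:260,125:265],(400,271)),cv2.resize(s[120:240,150:270],(400,400))[:271]])[:,:,::-1])
E
```

```text
t 9.0 tcp [0.534  0.2841 0.2383] rpy [-3.021e+00 -1.000e-03  3.115e+00] shift [-0.0011  0.0122  0.1278] turn [-0.12  -0.001  0.004] F [-0.4 -1.   1.3] w 0.0399
```

View pics/k.png

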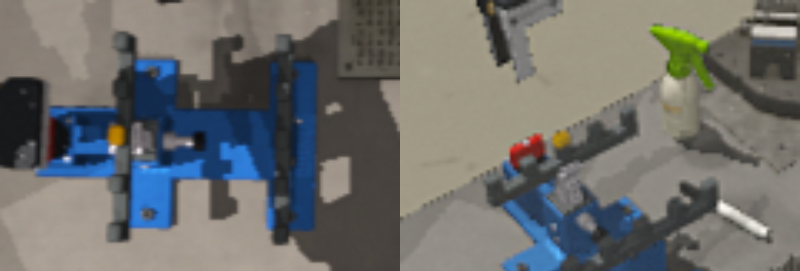

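>>> drive_tool([
  [0.04,[-0.001,0.014,0.03],[0,0,0]],
  [0.04,[-0.001,0.014,0.07],[0,0,0]],
  [0.04,[-0.001,0.014,0.1],[0,0,0]],
  [0.04,[-0.001,0.014,0.12],[0,0,0]],
  [0.04,[-0.001,0.014,0.12],[0,0,0]],
])

```text
time: 9.72
tool_pos: [0.5345, 0.2786, 0.1168]
ee_rot: [-3.019, -0.004, 3.108]
wrist_force: [0.4, -0.2, 1.2]
width: 0.04
finger_force: 0.0
```

>>> drive_tool([
  [0.04,[0,0,0.006],[0,0,0]],
  [0.04,[0,0,0.012],[0,0,0]],
  [0.04,[0,0,0.012],[0,0,0]],
])

```text
time: 10.1
tool_pos: [0.5353, 0.2794, 0.1068]
ee_rot: [-3.022, 0.0, 3.111]
wrist_force: [-0.6, -0.8, -0.4]
width: 0.0401
finger_force: 0.0
```

```bash
python3 -c "
from h import *
to(.5348,.2821,.106,3.111)"
```

```text
t 10.1 tcp [0.5353 0.2794 0.1068] rpy [-3.022  0.     3.111] shift [0.0006 0.0028 0.0005] turn [-0.12 -0.   -0.  ] F [-0.6 -0.8 -0.4] w 0.0401
```

>>> drive_tool([
  [0.04,[0,0.0025,0],[0,0,0]],
  [0.0,[0,0.0025,0],[0,0,0]],
  [0.0,[0,0.0025,0],[0,0,0]],
  [0.0,[0,0.0025,0],[0,0,0]],
  [0.0,[0,0.0025,0],[0,0,0]],
])

```text
time: 10.72
tool_pos: [0.5355, 0.2838, 0.1064]
ee_rot: [-3.026, 0.001, 3.111]
wrist_force: [0.4, 6.0, -2.4]
width: 0.014
finger_force: 29.4
```

>>> drive_tool([
  [0.0,[0,0.0015,0],[0,0,0.17]],
  [0.0,[0,0.0015,0],[0,0,0.34]],
  [0.0,[0,0.0015,0],[0,0,0.51]],
  [0.0,[0,0.0015,0],[0,0,0.68]],
  [0.0,[0,0.0015,0],[0,0,0.8]],
])

```text
time: 11.35
tool_pos: [0.5353, 0.283, 0.1065]
ee_rot: [-3.057, 0.087, 2.31]
wrist_force: [-0.5, 0.1, 0.9]
width: 0.0136
finger_force: 29.8
```

```bash
python3 -c "
from h import *
to(.5348,.2821,.106,3.111); o=robot.get_obs(); print(o['wrist_torque'],o['joint_positions'])"
```

```text
t 11.35 tcp [0.5353 0.283  0.1065] rpy [-3.057  0.087  2.31 ] shift [-0.0002 -0.0009  0.0006] turn [-0.114  0.048 -0.804] F [-0.5  0.1  0.9] w 0.0136
[0.51725248 0.06251323 0.07544885] [ 0.45016423  0.30844593  1.36343555 -0.10705657  1.52638418 -0.27773556]
```

>>> drive_tool([
  [0.0,[0,0,0],[0,0,0.16]],
  [0.0,[0,0,0],[0,0,0.32]],
  [0.0,[0,0,0],[0,0,0.46]],
  [0.0,[0,0,0],[0,0,0.47]],
  [0.0,[0,0,0],[0,0,0.47]],
])

```text
time: 11.98
tool_pos: [0.5349, 0.2826, 0.1066]
ee_rot: [-3.104, 0.116, 1.845]
wrist_force: [-5.2, -2.3, 2.5]
width: 0.013
finger_force: 30.0
```

```bash
python3 - <<'E'
from h import *
to(.5348,.2821,.106,3.111); print(robot.get_obs()["wrist_torque"])
t=imaging.snapshot("top");s=imaging.snapshot("scene")
cv2.imwrite("pics/k2.png",np.hstack([cv2.resize(t[165:260,125:265],(400,271)),cv2.resize(s[120:240,150:270],(400,400))[:271]])[:,:,::-1])
E
```

```text
t 11.97 tcp [0.5349 0.2826 0.1066] rpy [-3.104  0.116  1.845] shift [-0.0004 -0.0002  0.0006] turn [-0.106  0.076 -1.267] F [-5.2 -2.3  2.5] w 0.013
[-0.28866287  0.43069378  0.01797162]
```

View pics/k2.png

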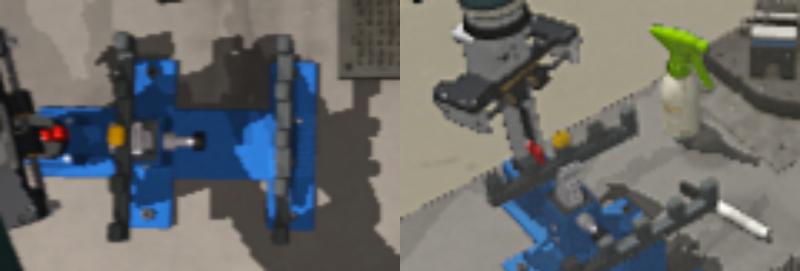

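The knob bar now lies along y (red at (55,135) in the top half), so it is turned about 1.27 rad. Turning it back and letting go.

>>> drive_tool([
  [0.0,[0,0,0],[0,0,-0.17]],
  [0.0,[0,0,0],[0,0,-0.34]],
  [0.0,[0,0,0],[0,0,-0.51]],
  [0.0,[0,0,0],[0,0,-0.68]],
  [0.0,[0,0,0],[0,0,-0.8]],
])

```text
time: 12.7
tool_pos: [0.5359, 0.2834, 0.1066]
ee_rot: [-3.035, 0.055, 2.649]
wrist_force: [-3.4, -1.4, 1.3]
width: 0.0137
finger_force: 30.8
```

>>> drive_tool([
  [0.0,[0,0,0],[0,0,-0.16]],
  [0.0,[0,0,0],[0,0,-0.32]],
  [0.0,[0,0,0],[0,0,-0.46]],
  [0.04,[0,0,0],[0,0,-0.47]],
  [0.04,[0,0,0],[0,0,-0.47]],
])

```text
time: 13.32
tool_pos: [0.5358, 0.2834, 0.106]
ee_rot: [-3.021, 0.001, 3.109]
wrist_force: [0.2, -0.5, -0.0]
width: 0.0309
finger_force: 0.0
```

>>> drive_tool([
  [0.04,[0,0,-0.02],[0,0,0]],
  [0.04,[0,0,-0.06],[0,0,0]],
  [0.04,[0,0,-0.11],[0,0,0]],
  [0.04,[0,0,-0.15],[0,0,0]],
  [0.04,[0,0,-0.15],[-0.12,0,0]],
])

```text
time: 13.95
tool_pos: [0.5375, 0.3041, 0.2596]
ee_rot: [3.135, 0.008, 3.113]
wrist_force: [0.6, -0.7, -0.4]
width: 0.0401
finger_force: 0.0
```

```bash
cat > bars.py <<'E'
from h import *
def bars(t,roi=(265,150,420,290)):
    h=cv2.cvtColor(t,cv2.COLOR_RGB2HSV); m=cv2.inRange(h,(0,0,170),(180,60,255))|cv2.inRange(h,(18,120,110),(34,255,255)); k=np.zeros_like(m);x0,y0,x1,y1=roi;k[y0:y1,x0:x1]=255;m&=k
    for c in cv2.findContours(m,0,1)[0]:
        if cv2.contourArea(c)>150 and max(cv2.minAreaRect(c)[1])>60:
            b=cv2.boxPoints(cv2.minAreaRect(c)); b=b[np.argsort(b[:,1])]; e=[plane("top",(b[0]+b[1])/2,.02),plane("top",(b[2]+b[3])/2,.02)]
            d=e[0]-e[1]; print("bar",((e[0]+e[1])/2).round(4),"len",np.linalg.norm(d).round(4),"ang",np.arctan2(d[1],d[0]).round(3))
E
python3 - <<'E'
from bars import *
t=imaging.snapshot("top"); s=imaging.snapshot("scene"); cv2.imwrite("pics/t2.png",t[:,:,::-1]); bars(t)
cv2.imwrite("pics/kk.png",np.hstack([t,s])[:,:,::-1][120:320:,:800])
to(.455,-.2178,.13,.032)
print("bottle",plane("top",(323,152),.14))
E
```

```text
bar [ 0.4541 -0.2178  0.02  ] len 0.2612 ang 0.031
bar [ 0.4594 -0.3839  0.02  ] len 0.259 ang 0.102
bar [ 0.4763 -0.3054  0.02  ] len 0.2581 ang 0.024
t 14.05 tcp [0.5368 0.3    0.2569] rpy [3.141e+00 3.000e-03 3.107e+00] shift [ 0.0644 -0.5204  0.1262] turn [ 5.000e-03 -2.000e-03  3.075e+00] F [-0.5 -0.4  0. ] w 0.0402
bottle [ 0.69198697 -0.23164142  0.14      ]
```

View pics/kk.png

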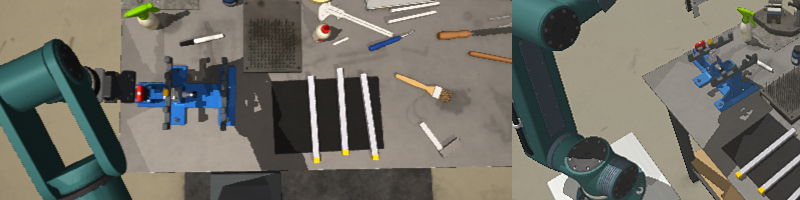

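The knob is back along x (red at (141,92)) and the column is still up; three bars lie on the mat, unmoved. Going to the first bar.

>>> drive_tool([
  [0.05,[0.007,-0.058,0],[0,0,0]],
  [0.05,[0.014,-0.116,0],[0,0,0]],
  [0.05,[0.021,-0.174,0],[0,0,0]],
  [0.05,[0.028,-0.232,0],[0,0,0]],
  [0.05,[0.035,-0.29,0],[0,0,0]],
])

```text
time: 14.68
tool_pos: [0.4912, 0.0109, 0.2541]
ee_rot: [-3.14, -0.002, 3.11]
wrist_force: [0.7, -0.7, -0.6]
width: 0.0498
finger_force: 0.0
```

>>> drive_tool([
  [0.05,[0.007,-0.058,0],[0,0,-0.02]],
  [0.05,[0.014,-0.116,0],[0,0,-0.04]],
  [0.05,[0.021,-0.174,0.03],[0,0,-0.06]],
  [0.05,[0.03,-0.23,0.06],[0,0,-0.066]],
  [0.05,[0.03,-0.23,0.08],[0,0,-0.066]],
])

```text
time: 15.3
tool_pos: [0.4532, -0.2193, 0.1724]
ee_rot: [3.141, -0.005, -3.112]
wrist_force: [0.2, -0.6, 0.1]
width: 0.0502
finger_force: 0.0
```

```bash
python3 -c "
from h import *
to(.4541,-.2178,.031,3.172)"
```

```text
t 15.3 tcp [ 0.4532 -0.2193  0.1724] rpy [ 3.141 -0.005 -3.112] shift [-0.0017  0.0015  0.1414] turn [ 0.    -0.005 -0.001] F [ 0.2 -0.6  0.1] w 0.0502
```

>>> drive_tool([
  [0.05,[0,0,0.05],[0,0,0]],
  [0.05,[0,0,0.1],[0,0,0]],
  [0.05,[0,0,0.13],[0,0,0]],
  [0.05,[0,0,0.139],[0,0,0]],
  [0.05,[0,0,0.139],[0,0,0]],
])

```text
time: 15.92
tool_pos: [0.4549, -0.2162, 0.0358]
ee_rot: [3.141, -0.002, -3.106]
wrist_force: [-0.1, 0.3, -1.3]
width: 0.0498
finger_force: 0.0
```

```bash
python3 -c "
from h import *
to(.4541,-.2178,.031,3.172)"
```

```text
t 15.93 tcp [ 0.4549 -0.2162  0.0358] rpy [ 3.141e+00 -2.000e-03 -3.106e+00] shift [ 0.0009 -0.0016  0.0048] turn [ 0.    -0.002  0.005] F [-0.1  0.3 -1.3] w 0.0498
```

>>> drive_tool([
  [0.05,[0.001,-0.0015,0.005],[0,0,0.003]],
  [0.05,[0.001,-0.0015,0.005],[0,0,0.003]],
  [0,[0.001,-0.0015,0.005],[0,0,0.003]],
  [0,[0.001,-0.0015,0.005],[0,0,0.003]],
  [0,[0.001,-0.0015,0.005],[0,0,0.003]],
])

```text
time: 16.55
tool_pos: [0.4542, -0.2179, 0.0314]
ee_rot: [-3.141, 0.0, -3.109]
wrist_force: [-0.3, 0.4, 0.4]
width: 0.0236
finger_force: 0.0
```

>>> drive_tool([
  [0,[0,0,-0.01],[0,0,0]],
  [0,[0,0,-0.04],[0,0,0]],
  [0,[0,0,-0.08],[0,0,0]],
  [0,[0,0,-0.12],[0,0,0]],
  [0,[0,0,-0.12],[0,0,0]],
])

```text
time: 17.18
tool_pos: [0.4559, -0.219, 0.1545]
ee_rot: [-3.137, 0.006, -3.109]
wrist_force: [-0.1, 0.2, -4.3]
width: 0.0156
finger_force: 30.0
```

```bash
python3 -c "
from bars import *
to(.4541,-.2178,.031,3.172)"
```

```text
t 17.18 tcp [ 0.4559 -0.219   0.1545] rpy [-3.137  0.006 -3.109] shift [0.0025 0.0017 0.1235] turn [-0.004  0.006  0.002] F [-0.1  0.2 -4.3] w 0.0156
```

The fingers were still closing when the lift began, so the bar may be held low on the tips. I'll set it down and regrasp.

>>> drive_tool([
  [0,[0,0,0.05],[0,0,0]],
  [0,[0,0,0.09],[0,0,0]],
  [0,[0,0,0.11],[0,0,0]],
  [0,[0,0,0.115],[0,0,0]],
  [0.035,[0,0,0.12],[0,0,0]],
])

```text
time: 17.8
tool_pos: [0.4535, -0.2171, 0.0303]
ee_rot: [3.14, -0.001, -3.109]
wrist_force: [-0.5, 0.0, -0.1]
width: 0.022
finger_force: 0.0
```

>>> drive_tool([
  [0.035,[0,0,0],[0,0,0]],
  [0.0,[0,0,0],[0,0,0]],
  [0,[0,0,0],[0,0,0]],
  [0,[0,0,0],[0,0,0]],
  [0,[0,0,0],[0,0,0]],
])

```text
time: 18.42
tool_pos: [0.4539, -0.2174, 0.0308]
ee_rot: [3.141, -0.001, -3.109]
wrist_force: [0.7, 1.5, -1.6]
width: 0.0161
finger_force: 30.0
```

>>> drive_tool([
  [0,[0,0,-0.04],[0,0,0]],
  [0,[0,0,-0.09],[0,0,0.17]],
  [0,[0,0,-0.14],[0,0,0.34]],
  [0,[0,0,-0.19],[0,0,0.51]],
  [0,[0,0,-0.21],[0,0,0.68]],
])

```text
time: 19.05
tool_pos: [0.4548, -0.2191, 0.2444]
ee_rot: [-3.141, 0.006, 2.488]
wrist_force: [0.3, 0.0, -4.4]
width: 0.016
finger_force: 30.0
```

```bash
python3 -c "
from h import *
to(.5957,.115,.24,1.54)"
```

```text
t 19.05 tcp [ 0.4548 -0.2191  0.2444] rpy [-3.141  0.006  2.488] shift [0.0915 0.3508 0.0036] turn [0.002 0.006 0.948] F [ 0.3  0.  -4.4] w 0.016
```

>>> drive_tool([
  [0,[0.013,0.05,0],[0,0,0.16]],
  [0,[0.026,0.1,0],[0,0,0.32]],
  [0,[0.039,0.15,0],[0,0,0.48]],
  [0,[0.052,0.2,0],[0,0,0.64]],
  [0,[0.065,0.25,0],[0,0,0.8]],
])

```text
time: 19.68
tool_pos: [0.5534, 0.0216, 0.2398]
ee_rot: [-3.14, 0.001, 1.688]
wrist_force: [0.7, -1.2, -4.4]
width: 0.0156
finger_force: 30.0
```

```bash
python3 -c "
from h import *
to(.5957,.115,.24,1.54)"
```

```text
t 19.68 tcp [0.5534 0.0216 0.2398] rpy [-3.140e+00  1.000e-03  1.688e+00] shift [ 0.0878  0.0529 -0.0004] turn [-0.002  0.001  0.148] F [ 0.7 -1.2 -4.4] w 0.0156
```

>>> drive_tool([
  [0,[0.044,0.026,0],[0,0,0.075]],
  [0,[0.088,0.053,0],[0,0,0.148]],
  [0,[0.088,0.053,0.02],[0,0,0.148]],
  [0,[0.088,0.053,0.03],[0,0,0.148]],
  [0,[0.088,0.053,0.03],[0,0,0.148]],
])

```text
time: 20.3
tool_pos: [0.5941, 0.1136, 0.2091]
ee_rot: [-3.138, 0.001, 1.545]
wrist_force: [-0.1, 0.3, -4.1]
width: 0.0157
finger_force: 30.0
```

```bash
python3 - <<'E'
from bars import *
to(.5957,.115,.19,1.54)
t=imaging.snapshot("top"); s=imaging.snapshot("scene"); bars(t)
cv2.imwrite("pics/p.png",np.hstack([cv2.resize(t[150:270,120:290],(400,282)),cv2.resize(s[120:240,150:320],(400,282))])[:,:,::-1])
E
```

```text
t 20.3 tcp [0.5941 0.1136 0.2091] rpy [-3.138e+00  1.000e-03  1.545e+00] shift [0.0014 0.0017 0.019 ] turn [-0.004  0.001  0.005] F [-0.1  0.3 -4.1] w 0.0157
bar [ 0.4594 -0.3839  0.02  ] len 0.259 ang 0.102
bar [ 0.4763 -0.3054  0.02  ] len 0.2581 ang 0.024
```

View pics/p.png

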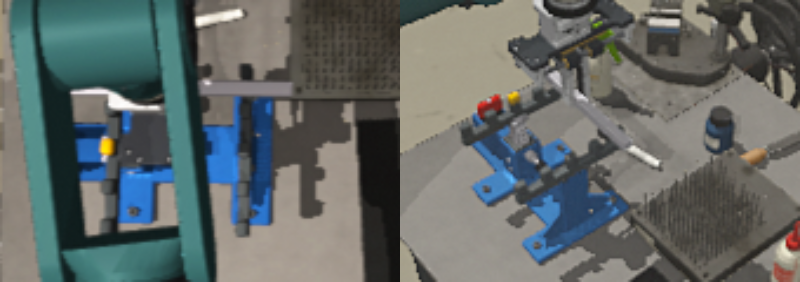

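The bar hangs level over the far slot (crop y≈88, between the end posts). Lowering it.

>>> drive_tool([
  [0,[0.0015,0.0015,0.008],[0,0,0.004]],
  [0,[0.0015,0.0015,0.016],[0,0,0.004]],
  [0,[0.0015,0.0015,0.024],[0,0,0.004]],
  [0,[0.0015,0.0015,0.03],[0,0,0.004]],
  [0,[0.0015,0.0015,0.032],[0,0,0.004]],
])

```text
time: 21.02
tool_pos: [0.5961, 0.116, 0.1783]
ee_rot: [-3.14, 0.0, 1.542]
wrist_force: [1.1, -0.4, -5.3]
width: 0.0157
finger_force: 30.0
```

>>> drive_tool([
  [0,[0,0,0],[0,0,0]],
  [0,[0,0,0],[0,0,0]],
])

```text
time: 21.28
tool_pos: [0.5967, 0.116, 0.1797]
ee_rot: [3.141, -0.0, 1.542]
wrist_force: [0.3, 0.1, -4.0]
width: 0.0157
finger_force: 30.0
```

>>> drive_tool([
  [0,[0,0,0.002],[0,0,0]],
  [0,[0,0,0.004],[0,0,0]],
  [0,[0,0,0.004],[0,0,0]],
  [0,[0,0,0.004],[0,0,0]],
])

```text
time: 21.78
tool_pos: [0.5967, 0.116, 0.1766]
ee_rot: [3.14, -0.0, 1.542]
wrist_force: [-1.5, -0.1, 2.4]
width: 0.0157
finger_force: 30.0
```

Contact came at TCP 0.1766 (expected 0.177), so the bar is seated. Release and rise.

>>> drive_tool([
  [0.03,[0,0,0],[0,0,0]],
  [0.03,[0,0,0],[0,0,0]],
  [0.03,[0,0,-0.02],[0,0,0]],
  [0.03,[0,0,-0.06],[0,0,0]],
  [0.05,[-0.05,0,-0.06],[0,0,0]],
])

```text
time: 22.4
tool_pos: [0.597, 0.0681, 0.2395]
ee_rot: [3.133, -0.001, 1.547]
wrist_force: [1.1, -0.1, -0.3]
width: 0.0369
finger_force: 0.0
```

```bash
python3 - <<'E'
from h import *
to(.4763,-.3054,.1,.024)
E
```

```text
t 22.4 tcp [0.597  0.0681 0.2395] rpy [ 3.133e+00 -1.000e-03  1.547e+00] shift [-0.3765 -0.113   0.1379] turn [ 0.006 -0.008  1.523] F [ 1.1 -0.1 -0.3] w 0.0369
```

>>> drive_tool([
  [0.05,[-0.05,-0.015,0],[0,0,0.17]],
  [0.05,[-0.1,-0.03,0],[0,0,0.34]],
  [0.05,[-0.15,-0.045,0],[0,0,0.51]],
  [0.05,[-0.2,-0.06,0],[0,0,0.68]],
  [0.05,[-0.25,-0.075,0],[0,0,0.85]],
])

```text
time: 23.02
tool_pos: [0.5123, -0.1833, 0.2351]
ee_rot: [3.141, -0.0, 0.686]
wrist_force: [0.3, 0.1, 0.3]
width: 0.0501
finger_force: 0.0
```

```bash
python3 - <<'E'
from bars import *
to(.4763,-.3054,.1,.024)
t=imaging.snapshot("top"); bars(t)
E
```

```text
t 23.02 tcp [ 0.5123 -0.1833  0.2351] rpy [ 3.141 -0.     0.686] shift [-0.1053  0.0716  0.1351] turn [ 0.    -0.001  0.662] F [0.3 0.1 0.3] w 0.0501
```

>>> drive_tool([
  [0.05,[-0.03,0.02,0.02],[0,0,0.17]],
  [0.05,[-0.06,0.04,0.05],[0,0,0.34]],
  [0.05,[-0.09,0.06,0.09],[0,0,0.51]],
  [0.05,[-0.105,0.0715,0.11],[0,0,0.66]],
  [0.05,[-0.105,0.0715,0.11],[0,0,0.66]],
])

```text
time: 23.7
tool_pos: [0.4762, -0.3038, 0.1226]
ee_rot: [-3.138, 0.004, 0.032]
wrist_force: [-0.4, -0.5, 0.4]
width: 0.0495
finger_force: 0.0
```

```bash
python3 - <<'E'
from bars import *
to(.4763,-.3054,.031,.024)
t=imaging.snapshot("top"); s=imaging.snapshot("scene")
for n in (s,): print(*[b for b in blobs(n,(18,120,110),(34,255,255),3,(200,270,340,345))[1]])
cv2.imwrite("pics/p2.png",np.hstack([t[120:320,100:500],s[150:350,100:500]])[:,:,::-1])
E
```

```text
t 23.7 tcp [ 0.4762 -0.3038  0.1226] rpy [-3.138  0.004  0.032] shift [0.0004 0.0019 0.0916] turn [-0.003  0.004  0.008] F [-0.4 -0.5  0.4] w 0.0495
(array([248.8, 310.3]), np.int32(35), array([246, 307,   7,   8], dtype=int32)) (array([264.1, 335.3]), np.int32(41), array([261, 332,   7,   8], dtype=int32))
```

View pics/p2.png

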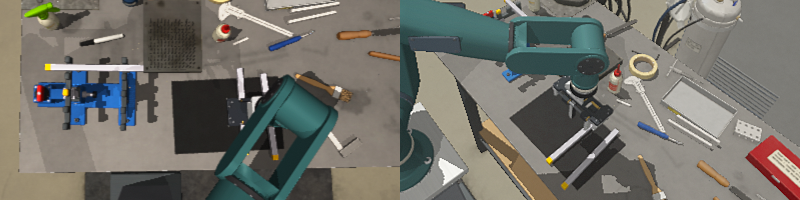

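Bar 1 lies across both combs (top half, y≈67), the other two are unmoved and the gripper is over the middle bar.

>>> drive_tool([
  [0.05,[0.0005,0.002,0.03],[0,0,0.008]],
  [0.05,[0.0005,0.002,0.06],[0,0,0.008]],
  [0.05,[0.0005,0.002,0.08],[0,0,0.008]],
  [0.05,[0.0005,0.002,0.089],[0,0,0.008]],
  [0.03,[0.0005,0.002,0.089],[0,0,0.008]],
])

```text
time: 24.42
tool_pos: [0.4788, -0.3053, 0.0369]
ee_rot: [3.141, -0.001, 0.026]
wrist_force: [0.4, 1.4, -0.5]
width: 0.0432
finger_force: 0.0
```

```bash
python3 -c "
from h import *
to(.4763,-.3054,.031,.024)"
```

```text
t 24.43 tcp [ 0.4788 -0.3053  0.0369] rpy [ 3.141e+00 -1.000e-03  2.600e-02] shift [-0.0025  0.      0.0059] turn [ 0.    -0.001  0.002] F [ 0.4  1.4 -0.5] w 0.0432
```

>>> drive_tool([
  [0.03,[-0.002,0,0.005],[0,0,0]],
  [0,[-0.002,0,0.005],[0,0,0]],
  [0,[-0.002,0,0.005],[0,0,0]],
  [0,[-0.002,0,0.005],[0,0,0]],
  [0,[-0.002,0,0.005],[0,0,0]],
])

```text
time: 25.05
tool_pos: [0.4763, -0.3055, 0.0317]
ee_rot: [-3.141, -0.0, 0.024]
wrist_force: [0.4, 1.0, 2.9]
width: 0.0157
finger_force: 30.0
```

>>> drive_tool([
  [0,[0,0,0],[0,0,0]],
  [0,[0,0,-0.03],[0,0,0]],
  [0,[0,0,-0.08],[0,0,0]],
  [0,[0,0,-0.14],[0,0,-0.17]],
  [0,[0,0,-0.2],[0,0,-0.34]],
])

```text
time: 25.68
tool_pos: [0.4754, -0.3059, 0.2306]
ee_rot: [-3.14, 0.002, 0.369]
wrist_force: [1.4, -0.4, -4.1]
width: 0.0154
finger_force: 30.0
```

```bash
python3 -c "
from h import *
to(.5527,.1165,.24,1.54)"
```

```text
t 25.68 tcp [ 0.4754 -0.3059  0.2306] rpy [-3.14e+00  2.00e-03  3.69e-01] shift [ 0.2244 -0.3661 -0.0092] turn [-3.000e-03  1.000e-03 -1.171e+00] F [ 1.4 -0.4 -4.1] w 0.0154
```

>>> drive_tool([
  [0,[0.023,-0.048,-0.003],[0,0,-0.147]],
  [0,[0.046,-0.096,-0.006],[0,0,-0.294]],
  [0,[0.069,-0.144,-0.009],[0,0,-0.441]],
  [0,[0.092,-0.192,-0.009],[0,0,-0.588]],
  [0,[0.115,-0.24,-0.009],[0,0,-0.735]],
])

```text
time: 26.3
tool_pos: [0.4978, -0.0394, 0.2384]
ee_rot: [-3.14, 0.001, 1.103]
wrist_force: [0.4, 0.6, -3.6]
width: 0.0156
finger_force: 30.0
```

```bash
python3 -c "
from h import *
to(.5087,.1177,.24,1.54)"
```

```text
t 26.3 tcp [ 0.4978 -0.0394  0.2384] rpy [-3.140e+00  1.000e-03  1.103e+00] shift [ 0.1451 -0.0612 -0.0017] turn [-0.002  0.001 -0.437] F [ 0.4  0.6 -3.6] w 0.0156
```

>>> drive_tool([
  [0,[0.048,-0.0204,0],[0,0,-0.146]],
  [0,[0.097,-0.041,0],[0,0,-0.292]],
  [0,[0.145,-0.0612,0],[0,0,-0.437]],
  [0,[0.145,-0.0612,0.02],[0,0,-0.437]],
  [0,[0.145,-0.0612,0.03],[0,0,-0.437]],
])

```text
time: 26.92
tool_pos: [0.5087, 0.1165, 0.2071]
ee_rot: [-3.137, 0.002, 1.537]
wrist_force: [0.7, -1.0, -3.3]
width: 0.0162
finger_force: 30.0
```

>>> drive_tool([
  [0,[0,0,0],[0,0,0]],
  [0,[0,0,0],[0,0,0]],
])

```text
time: 27.18
tool_pos: [0.51, 0.1156, 0.2105]
ee_rot: [3.141, 0.0, 1.534]
wrist_force: [-0.2, 0.2, -4.3]
width: 0.0157
finger_force: 30.0
```

```bash
python3 -c "
from h import *
to(.5087,.1177,.177,1.54)"
```

```text
t 27.18 tcp [0.51   0.1156 0.2105] rpy [3.141 0.    1.534] shift [ 0.0021 -0.0014  0.0335] turn [ 0.001  0.    -0.006] F [-0.2  0.2 -4.3] w 0.0157
```

>>> drive_tool([
  [0,[0.002,-0.001,0.01],[0,0,-0.006]],
  [0,[0.002,-0.001,0.02],[0,0,-0.006]],
  [0,[0.002,-0.001,0.03],[0,0,-0.006]],
  [0,[0.002,-0.001,0.034],[0,0,-0.006]],
  [0,[0.002,-0.001,0.0345],[0,0,-0.006]],
])

```text
time: 27.8
tool_pos: [0.5082, 0.1183, 0.1774]
ee_rot: [-3.142, 0.0, 1.542]
wrist_force: [-4.7, -0.3, 4.6]
width: 0.0158
finger_force: 30.0
```

>>> drive_tool([
  [0,[0,0,0],[0,0,0]],
  [0,[0,0,0],[0,0,0]],
])

```text
time: 28.05
tool_pos: [0.5082, 0.1183, 0.1773]
ee_rot: [-3.142, 0.0, 1.542]
wrist_force: [-5.1, -1.3, 4.8]
width: 0.0158
finger_force: 30.0
```

Seated at the right height (0.1773). Release, rise and head for the last bar.

>>> drive_tool([
  [0.03,[0,0,0],[0,0,0]],
  [0.03,[0,0,0],[0,0,0]],
  [0.03,[0,0,-0.02],[0,0,0]],
  [0.03,[0,0,-0.06],[0,0,0]],
  [0.05,[-0.05,0,-0.06],[0,0,0]],
])

```text
time: 28.68
tool_pos: [0.5095, 0.0701, 0.2396]
ee_rot: [3.133, -0.001, 1.547]
wrist_force: [0.9, -1.2, -0.3]
width: 0.0368
finger_force: 0.0
```

>>> drive_tool([
  [0.05,[-0.05,0.005,0],[0,0,0.16]],
  [0.05,[-0.1,0.01,0],[0,0,0.32]],
  [0.05,[-0.15,0.015,0],[0,0,0.48]],
  [0.05,[-0.2,0.02,0],[0,0,0.64]],
  [0.05,[-0.25,0.025,0],[0,0,0.8]],
])

```text
time: 29.3
tool_pos: [0.5253, -0.184, 0.2356]
ee_rot: [3.141, -0.001, 0.736]
wrist_force: [0.1, 0.4, 0.3]
width: 0.05
finger_force: 0.0
```

```bash
python3 - <<'E'
from bars import *
to(.4594,-.3839,.12,.105)
t=imaging.snapshot("top"); s=imaging.snapshot("scene"); bars(t)
print(*[b for b in blobs(s,(18,120,110),(34,255,255),3,(160,150,340,345))[1]])
print(*[b for b in blobs(t,(18,120,110),(34,255,255),3,(100,150,420,300))[1]])
E
```

```text
t 29.3 tcp [ 0.5253 -0.184   0.2356] rpy [ 3.141e+00 -1.000e-03  7.360e-01] shift [-0.1832  0.1038  0.1156] turn [ 0.001 -0.001  0.631] F [0.1 0.4 0.3] w 0.05
(array([281.6, 189.1]), np.int32(24), array([278, 188,   9,   3], dtype=int32)) (array([225.5, 199.1]), np.int32(29), array([223, 196,   6,   7], dtype=int32)) (array([254.5, 196. ]), np.int32(6), array([252, 196,   6,   1], dtype=int32)) (array([264.1, 335.3]), np.int32(41), array([261, 332,   7,   8], dtype=int32))
(array([147.6, 186.9]), np.int32(41), array([145, 184,   6,   7], dtype=int32)) (array([418.7, 204. ]), np.int32(3), array([418, 203,   2,   3], dtype=int32)) (array([165.1, 212. ]), np.int32(33), array([163, 209,   5,   7], dtype=int32)) (array([296.5, 215. ]), np.int32(6), array([295, 214,   4,   3], dtype=int32)) (array([241.4, 221.1]), np.int32(41), array([239, 218,   6,   7], dtype=int32)) (array([375.4, 277.1]), np.int32(29), array([373, 275,   6,   5], dtype=int32))
```

>>> drive_tool([
  [0.05,[-0.05,0.026,0.02],[0,0,0.16]],
  [0.05,[-0.1,0.052,0.05],[0,0,0.32]],
  [0.05,[-0.15,0.08,0.09],[0,0,0.48]],
  [0.05,[-0.183,0.1035,0.11],[0,0,0.63]],
  [0.05,[-0.183,0.1035,0.11],[0,0,0.63]],
])

```text
time: 30.02
tool_pos: [0.458, -0.3831, 0.122]
ee_rot: [-3.137, 0.004, 0.109]
wrist_force: [0.4, 0.8, 0.7]
width: 0.0501
finger_force: 0.0
```

>>> drive_tool([
  [0.05,[0,0,0],[0,0,0]],
  [0.05,[0,0,0],[0,0,0]],
])

```text
time: 30.28
tool_pos: [0.4613, -0.3812, 0.1271]
ee_rot: [3.14, -0.002, 0.115]
wrist_force: [-0.3, 0.0, -1.1]
width: 0.05
finger_force: 0.0
```

```bash
python3 - <<'E'
from bars import *
to(.4592,-.3833,.031,.105)
s=imaging.snapshot("scene")
print(*[b for b in blobs(s,(18,120,110),(34,255,255),3,(200,270,340,345))[1]])
E
```

```text
t 30.27 tcp [ 0.4613 -0.3812  0.1271] rpy [ 3.14e+00 -2.00e-03  1.15e-01] shift [-0.0025  0.0017  0.0961] turn [ 0.002 -0.002  0.01 ] F [-0.3  0.  -1.1] w 0.05
(array([311.4, 275.2]), np.int32(19), array([308, 272,   8,   7], dtype=int32)) (array([264.3, 335.5]), np.int32(38), array([261, 332,   7,   8], dtype=int32))
```

>>> drive_tool([
  [0.05,[-0.0025,0.002,0.03],[0,0,0.01]],
  [0.05,[-0.0025,0.002,0.06],[0,0,0.01]],
  [0.05,[-0.0025,0.002,0.085],[0,0,0.01]],
  [0.05,[-0.0025,0.002,0.096],[0,0,0.01]],
  [0.03,[-0.0025,0.002,0.096],[0,0,0.01]],
])

```text
time: 30.95
tool_pos: [0.4586, -0.3841, 0.0307]
ee_rot: [3.14, -0.001, 0.103]
wrist_force: [-0.5, 0.1, 0.8]
width: 0.043
finger_force: 0.0
```

>>> drive_tool([
  [0.03,[0,0,0],[0,0,0]],
  [0,[0,0,0],[0,0,0]],
  [0,[0,0,0],[0,0,0]],
  [0,[0,0,0],[0,0,0]],
  [0,[0,0,0],[0,0,0]],
])

```text
time: 31.58
tool_pos: [0.458, -0.3849, 0.0302]
ee_rot: [3.141, -0.001, 0.102]
wrist_force: [0.3, -0.6, 2.2]
width: 0.0156
finger_force: 30.0
```

>>> drive_tool([
  [0,[0,0,-0.02],[0,0,0]],
  [0,[0,0,-0.06],[0,0,0]],
  [0,[0,0,-0.11],[0,0,0]],
  [0,[0,0,-0.16],[0,0,-0.17]],
  [0,[0,0,-0.21],[0,0,-0.34]],
])

```text
time: 32.2
tool_pos: [0.4569, -0.3834, 0.2388]
ee_rot: [-3.137, 0.001, 0.447]
wrist_force: [0.2, -0.7, -4.9]
width: 0.016
finger_force: 30.0
```

```bash
python3 -c "
from h import *
to(.4645,.119,.24,1.54)"
```

```text
t 32.2 tcp [ 0.4569 -0.3834  0.2388] rpy [-3.137e+00  1.000e-03  4.470e-01] shift [ 0.2242 -0.4497  0.0006] turn [-5.000e-03 -1.000e-03 -1.093e+00] F [ 0.2 -0.7 -4.9] w 0.016
```

>>> drive_tool([
  [0,[0.0224,-0.045,0],[0,0,-0.12]],
  [0,[0.0448,-0.09,0],[0,0,-0.24]],
  [0,[0.0672,-0.135,0],[0,0,-0.36]],
  [0,[0.0896,-0.18,0],[0,0,-0.48]],
  [0,[0.112,-0.225,0],[0,0,-0.6]],
])

```text
time: 32.83
tool_pos: [0.4616, -0.131, 0.2376]
ee_rot: [-3.137, -0.0, 1.046]
wrist_force: [0.6, 0.3, -4.6]
width: 0.0157
finger_force: 30.0
```

```bash
python3 -c "
from h import *
to(.4645,.119,.24,1.54)"
```

```text
t 32.83 tcp [ 0.4616 -0.131   0.2376] rpy [-3.137 -0.     1.046] shift [ 0.2178 -0.1228 -0.0019] turn [-0.004 -0.001 -0.494] F [ 0.6  0.3 -4.6] w 0.0157
```

>>> drive_tool([
  [0,[0.0436,-0.0245,0],[0,0,-0.1]],
  [0,[0.087,-0.049,0],[0,0,-0.2]],
  [0,[0.131,-0.0735,0],[0,0,-0.3]],
  [0,[0.174,-0.098,0],[0,0,-0.4]],
  [0,[0.2178,-0.1228,0],[0,0,-0.494]],
])

```text
time: 33.45
tool_pos: [0.4654, 0.1184, 0.2377]
ee_rot: [-3.138, 0.0, 1.539]
wrist_force: [0.4, -0.1, -5.6]
width: 0.0156
finger_force: 30.0
```

>>> drive_tool([
  [0,[0,0,0.015],[0,0,0]],
  [0,[0,0,0.028],[0,0,0]],
  [0,[0,0,0.028],[0,0,0]],
  [0,[0,0,0.028],[0,0,0]],
])

```text
time: 33.95
tool_pos: [0.4668, 0.1158, 0.2116]
ee_rot: [-3.141, 0.0, 1.534]
wrist_force: [-0.1, -0.4, -4.4]
width: 0.0156
finger_force: 30.0
```

```bash
python3 -c "
from h import *
to(.4645,.119,.177,1.54)"
```

```text
t 33.95 tcp [0.4668 0.1158 0.2116] rpy [-3.141  0.     1.534] shift [ 0.0031 -0.0024  0.0346] turn [-0.     0.    -0.006] F [-0.1 -0.4 -4.4] w 0.0156
```

>>> drive_tool([
  [0,[0.003,-0.002,0.01],[0,0,-0.006]],
  [0,[0.003,-0.002,0.02],[0,0,-0.006]],
  [0,[0.003,-0.002,0.03],[0,0,-0.006]],
  [0,[0.003,-0.002,0.035],[0,0,-0.006]],
  [0,[0.003,-0.002,0.036],[0,0,-0.006]],
])

```text
time: 34.58
tool_pos: [0.4646, 0.1199, 0.1759]
ee_rot: [-3.141, 0.0, 1.542]
wrist_force: [-1.6, -0.2, -0.7]
width: 0.0158
finger_force: 30.0
```

>>> drive_tool([
  [0,[0,0,0],[0,0,0]],
  [0,[0,0,0],[0,0,0]],
])

```text
time: 34.83
tool_pos: [0.4649, 0.12, 0.1758]
ee_rot: [3.141, -0.0, 1.542]
wrist_force: [-1.2, -0.7, -3.2]
width: 0.0156
finger_force: 30.0
```

>>> drive_tool([
  [0,[0,0,0.0015],[0,0,0]],
  [0,[0,0,0.0015],[0,0,0]],
  [0.03,[0,0,0.0015],[0,0,0]],
  [0.03,[0,0,0.0015],[0,0,0]],
  [0.03,[0,0,0.0015],[0,0,0]],
])

```text
time: 35.45
tool_pos: [0.465, 0.12, 0.174]
ee_rot: [3.141, -0.0, 1.542]
wrist_force: [0.2, -0.3, -0.5]
width: 0.03
finger_force: 0.0
```

>>> drive_tool([
  [0.03,[0,0,-0.03],[0,0,0]],
  [0.03,[0,0,-0.07],[0,0,0]],
  [0.03,[-0.06,0,-0.1],[0,0,0]],
  [0.03,[-0.12,0,-0.1],[0,0,0]],
  [0.03,[-0.18,0,-0.1],[0,0,0]],
])

```text
time: 36.08
tool_pos: [0.4598, -0.0615, 0.275]
ee_rot: [3.139, 0.0, 1.543]
wrist_force: [1.1, -0.2, 0.7]
width: 0.0297
finger_force: 0.0
```

>>> drive_tool([
  [0.05,[-0.05,0,0],[0,0,0]],
  [0.05,[-0.1,0,0],[0,0,0]],
  [0.05,[-0.15,0,0],[0,0,0]],
  [0.05,[-0.2,0,0],[0,0,0]],
  [0.05,[-0.2,0,0],[0,0,0]],
])

```text
time: 36.7
tool_pos: [0.4532, -0.2628, 0.273]
ee_rot: [-3.14, -0.0, 1.537]
wrist_force: [-0.1, 1.1, 0.5]
width: 0.0502
finger_force: 0.0
```

```bash
python3 - <<'E'
from bars import *
to(.46,.119,.177,1.54)
t=imaging.snapshot("top"); s=imaging.snapshot("scene")
h=cv2.cvtColor(t,cv2.COLOR_RGB2HSV); m=cv2.inRange(h,(0,0,170),(180,60,255))|cv2.inRange(h,(18,120,110),(34,255,255)); k=np.zeros_like(m);k[170:245,130:262]=255;m&=k
m=cv2.morphologyEx(m,cv2.MORPH_CLOSE,np.ones((1,15)))
c0=np.array([.5297,.117]); th=-.031; Q=np.array([[np.cos(th),np.sin(th)],[-np.sin(th),np.cos(th)]])
for c in cv2.findContours(m,0,1)[0]:
    if cv2.contourArea(c)>100:
        b=cv2.boxPoints(cv2.minAreaRect(c)); b=b[np.argsort(b[:,0])]; e=[plane("top",(b[0]+b[1])/2,.166),plane("top",(b[2]+b[3])/2,.166)]
        d=e[0]-e[1]; print("bar in stand",(Q@(((e[0]+e[1])/2)[:2]-c0)).round(4),"len",np.linalg.norm(d).round(4),"ang off y",(np.arctan2(d[1],d[0])-np.pi/2-th).round(3))
cv2.imwrite("pics/f.png",np.hstack([cv2.resize(t[150:270,120:290],(400,282)),cv2.resize(s[120:240,150:320],(400,282))])[:,:,::-1])
E
```

```text
t 36.7 tcp [ 0.4532 -0.2628  0.273 ] rpy [-3.14  -0.     1.537] shift [ 0.3818 -0.006   0.0961] turn [-0.001 -0.    -0.003] F [-0.1  1.1  0.5] w 0.0502
bar in stand [-0.0646  0.0007] len 0.2585 ang off y -0.0
bar in stand [-0.0218  0.0137] len 0.2881 ang off y 0.015
bar in stand [0.068  0.0046] len 0.2563 ang off y 0.016
```

View pics/f.png

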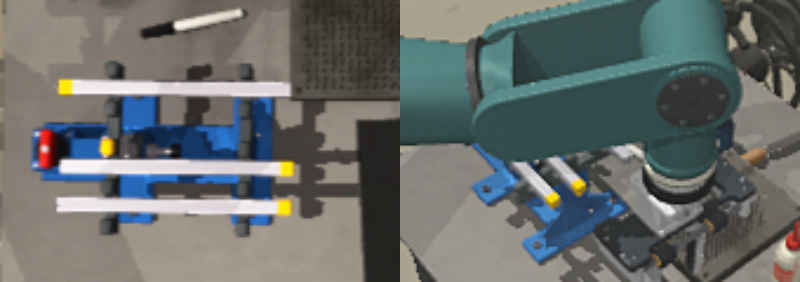

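All three bars lie in the slots of both combs: bar ends at crop x≈58 and 291, at y≈88, 166 and 206. The knob is back along x and the bystanders are in place. Handing in.

```bash
python3 -c "
from bench import robot
print(robot.close_job())"
```

```text
the job is handed in; nothing more can be done
None
```

I handed the job in at about 37 s; by force and position readings and the last pictures, the column is home on its fourth click and locked, the knob is back at the middle, and all three bars (there was no fourth) lie in slots of both combs; the hand-in returned no verdict.

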